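Open the carton file for a refill

TASK

Make room in the carton file for the next bundle: with a fingertip press the red release pad of the sliding follower down, keep it down, and push the follower fully back along its toothed bar, away from the cartons, to the stop at the rear end of the file. Then let go, so that the pad springs up and the ratchet locks it there. Only touch and push the follower; leave the bundles, the shaker and the sauce bottle standing where they are.

Things in the scene. Friction and masses are not known exactly. Their poses are not given: they have to be found in the camera images.
- carton_file: Carton file fixed to the counter: grey metal bed 181 mm wide (x), 360 mm long (y), deck 32 mm high, with a toothed steel bar in a slot along its middle; side lips 49 mm high. Origin: centre of the underside, on the counter; z up. +y runs along the bar from the fixed end plate (y -163 mm, 102 mm high) to the rear stop (y +158 mm): the way the follower opens. Turned up to 30 degrees about z.
- follower (a joint): Slide of the follower towards the file's +y, m: 0 to 0.15 (fully back on the rear stop). It is a carriage: upright plate (150 mm wide, 102 mm high) facing the cartons, behind it the red release pad, then a dark housing. Pad up: a pawl in the teeth (9 mm pitch) blocks any push to +y; it can only click to -y. Pad down: it slides on about 2 N friction and stays where left.
- release (a joint): Travel of the red release pad, m: 0 up (locked), 0.008 fully down. A spring lifts it: about 4 N at the top, 8 N at the bottom. The pawl is clear of the teeth beyond about 0.006 and drops back when the pad is let go.
- pad_top (a point): Centre of the upper face of the red release pad, 72 mm above the counter when up; it moves with pad and follower. The pad is 44 x 44 mm, sides along the file's x and y. The well around it is open to both sides (x): the back of the upright plate (30 mm higher than the pad) lies 28 mm from this point towards -y, the front wall of the housing 26 mm towards +y.
- push_face (a point): Centre of the exposed flat front wall of the dark housing just behind the pad: 48 mm wide, from the pad up to 96 mm above the counter, this point at 84 mm. It faces the file's -y; a fingertip that holds the pad down pushes against it towards +y.
- bundle_center (a point): Centre of the banded bundle of flat red cartons that stands in the file between the fixed end plate and the follower: 150 x 40 x 75 mm high (top 107 mm above the counter), loose, 0.3 kg. Leave it alone.
- spare_bundle_center (a point): Centre of the spare bundle of red cartons lying flat beside the file: 150 x 75 mm, 40 mm high, loose. Leave it alone.
- shaker_center (a point): Centre of the steel shaker standing by the file: 64 mm in diameter, 95 mm high, loose. Leave it alone.
- sauce_bottle_center (a point): Centre of the orange sauce bottle with white cap standing by the file: 60 mm in diameter, 165 mm high, loose. Leave it alone.
There are look-alikes about, which are no part of the job. There is more than one size of the part that bears shaker_center; the job needs the larger.

How it is judged:
On the way, in this order (a step that is already met when the one before it is completed fails the run):
1. the release pad is pressed down and held, the follower not yet pushed back (value of joint release above 0.0057 m and value of joint follower below 0.1 m), for 0.2 s.
2. the follower is pushed fully back to its stop (value of joint follower above 0.142 m), for 0.1 s.
At the end, for the whole second after the job is handed in: The follower rests fully back at the rear stop (within 8 mm), the release pad has sprung up again (within 2 mm) so that the ratchet is locked, and the two bundles, the shaker and the bottle stand within 25 mm of where they were, upright (value of joint follower above 0.142 m and value of joint release below 0.002 m and velocity of joint follower between -0.005 and 0.005 m/s and distance of each of bundle_center, spare_bundle_center, shaker_center, sauce_bottle_center from where it was at the start of the episode below 0.025 m and angle between each of bundle_center, spare_bundle_center, shaker_center, sauce_bottle_center's own z axis and vertical below 0.1 rad); the robot touches nothing.
It fails at once if the banded bundle in the file is shoved more than 25 mm, lifted or knocked over (distance of bundle_center from where it was at the start of the episode above 0.025 m or angle between bundle_center's own z axis and vertical above 0.35 rad or height (world z) of bundle_center above 0.0845 m).
It fails at once if the spare bundle is shoved more than 25 mm, lifted or knocked over (distance of spare_bundle_center from where it was at the start of the episode above 0.025 m or angle between spare_bundle_center's own z axis and vertical above 0.35 rad or height (world z) of spare_bundle_center above 0.035 m).
It fails at once if the steel shaker is shoved more than 25 mm, lifted or knocked over (distance of shaker_center from where it was at the start of the episode above 0.025 m or angle between shaker_center's own z axis and vertical above 0.35 rad or height (world z) of shaker_center above 0.0625 m).
It fails at once if the sauce bottle is shoved more than 25 mm, lifted or knocked over (distance of sauce_bottle_center from where it was at the start of the episode above 0.025 m or angle between sauce_bottle_center's own z axis and vertical above 0.35 rad or height (world z) of sauce_bottle_center above 0.0975 m).
It also fails if it takes over 32 s, if anything falls off the work surface, if the arm or the gripper's body presses on something with over 40 N, if the wrist force passes 120 N, or if a joint passes its speed limit or range.

ROBOT

A 6-joint arm with a two-finger parallel gripper is mounted at the origin on the work surface. World frame = base frame: x ahead of the robot, y to its left, z up, the work surface at z = 0. Lengths are in m, angles in rad, forces in N, time in s.
With the tool pointing down it reaches from about 0.35 to 0.8 m from the base axis. Payload 7.3 kg.
Tool frame: the origin (TCP) lies at the very end of the fingers, on their centre line; the grasp point (between the pads) lies 19 mm behind it; z points along the fingers, y is the line along which they close (so a half turn about z gives the same grasp; the last joint's range is limited). The gripper opens to 85 mm and grips with 20 to 120 N. Pads are 22 mm wide; open, the fingers measure 114 mm over their backs; the gripper's body (76 mm by 85 mm) begins 54 mm behind the grasp point. The pads swing forward as they close: fully open they stand 13 mm farther back than shut.
Start: joints at [1.16, 0.342, 1.524, -0, 1.275, -0.146], TCP at [0.137, 0.507, 0.231] pointing down, gripper open.
Joint ranges: [-2.53, 2.53], [-0.77, 2.02], [0.04, 2.7], [-1, 4.14], [0.28, 2.66], [-3.11, 3.11]. Speed limits (rad/s): [2.57, 2.57, 3.14, 3.14, 3.14, 3.14].

INTERFACE

Orientations are given as a 3x3 rotation matrix whose columns are the frame's x, y, z axes.
In Python, from bench import r gives the robot as it stands.
- The arm moves only by the tool arm_command, never from a script. Its argument "targets" is a list of rows, each an object of numbers: "grip": the gripper's target within -1 to 1 (fully open at 1, half-way at 0, shut at -1); "x", "y", "z": the shift along the tool's x, y, z in m; "yaw": the turn about the tool's z in degrees. A call has 1 to 5 rows; each row is the pose to reach, as a shift and turn from the pose commanded when the call began, along the tool's axes at that moment; what a row does not reach only later rows make up. A row lasts 1/12 s, in which the tool goes at most 41.7 mm and 7.16 degrees, less where a joint would pass 70% of its speed; a pose out of reach is approached as far as the arm can. A call with a gripper value outside its range is refused whole. The fingers move at their own pace and stop on an object; "newtons" is the grip in N (left out, the last holds). Time passes only in rows, so rows that repeat a pose let the fingers close. It gives the time, the measured TCP pose, the force, the opening and the grip force at its end, in the units of the state.
- r.sense(): the state, without advancing time (a new reading comes with each control period).
- r.read_camera(name): name is "side" or "top" or "wrist"; returns a dict with "img" (384x512x3 uint8, red, green, blue), "fx", "fy", "cx", "cy" (pixels), "k1" (the pictures are not rectified: a ray, as slopes to the right and down, at radius r is drawn at 1 + k1 r^2 times it, then the intrinsics apply), "pose" (4x4, takes a point from camera to world coordinates). Camera axes: x right, y up, looking along -z (the intrinsics and any distortion apply to the point x, -y, -z); pixel columns grow to the right and rows downward; lengths in m; the calibration is good to about 2 mm. A picture is of the moment at which its call begins. There is no depth.
- r.sign_off(): hands the job in; it is judged then, once.
The state is a dict: "time": time; "joints": joint angles; "joint_velocities": joint speeds; "joint_torque": joint torques, N m; "ee_pos": TCP position; "eef_rot": TCP orientation; "wrist_force": force on the tool from outside, world axes, zero at the start; "ft_torque": the same for the moment, N m; "finger_gap": finger opening in m; "grasp_force": force on a finger pad.
Only numpy, scipy, OpenCV 4.12 (cv2) and the standard library are available. Lean on these libraries where they do the work, as an engineer would, in place of code of your own. Each camera call takes 0.05 s, during which the arm holds its last target. There are 200 camera calls.

## Working session

There is one attempt and no reset: what is moved stays moved. The work goes in short steps, Python scripts to look and compute and a tool call to move; the robot and the scene stay as the last step left them, time stands still between calls to the robot, and variables do not carry over. Pictures are saved under pics/ and viewed, at most 10 in all, crops included, and the job is handed in when it is done.

Besides the shell and the picture viewer there is one more tool, called by a JSON object that holds its "method" and its "body", one argument or row to a line. arm_command: Moves the arm, as the interface text tells. Its arguments: {"type":"object","properties":{"targets":{"type":"array","items":{"type":"object","properties":{"grip":{"type":"number"},"x":{"type":"number"},"y":{"type":"number"},"z":{"type":"number"},"yaw":{"type":"number"}}}},"newtons":{"type":"number"}},"required":["targets"]}

```bash
mkdir -p pics; cat > h.py <<'E'
import numpy as np, cv2
from bench import r
def cam(n):
    c=r.read_camera(n); np.savez(n+'.npz',**c); return c
def load(n): return dict(np.load(n+'.npz'))
def ray(c,u,v):
    K=np.array([[c['fx'],0,c['cx']],[0,c['fy'],c['cy']],[0,0,1]],float)
    p=cv2.undistortPoints(np.array([[[u,v]]],float),K,np.array([c['k1'],0,0,0.]))[0,0]
    P=c['pose']; return P[:3,3],P[:3,:3]@np.array([p[0],-p[1],-1])
def atz(c,u,v,z):
    o,d=ray(c,u,v); return o+d*(z-o[2])/d[2]
def proj(c,X):
    P=c['pose']; q=P[:3,:3].T@(np.array(X)-P[:3,3]); a,b=q[0]/-q[2],-q[1]/-q[2]
    s=1+c['k1']*(a*a+b*b); return c['cx']+c['fx']*a*s,c['cy']+c['fy']*b*s
def save(c,n): cv2.imwrite('pics/'+n,c['img'][:,:,::-1])
E
python3 - <<'E'
from h import *
a=cam('top');b=cam('side')
im=np.hstack([a['img'],b['img']])
cv2.imwrite('pics/a.png',cv2.resize(a['img'],(800,600),interpolation=cv2.INTER_CUBIC)[:,:,::-1]); save(b,'b.png')
print(a['pose'],b['pose'],a['fx'],a['k1']); print(r.sense())
E
```

```text
[[-6.78147239e-06  9.93107033e-01 -1.17211013e-01  4.81147812e-01]
 [-9.99987269e-01 -5.98168815e-04 -5.01031647e-03 -1.25638785e-02]
 [-5.04589250e-03  1.17209487e-01  9.93094394e-01  1.19973104e+00]
 [ 0.00000000e+00  0.00000000e+00  0.00000000e+00  1.00000000e+00]] [[-0.953531    0.22581007 -0.19947041  0.43290823]
 [-0.30078419 -0.75195844  0.58658962  0.59389799]
 [-0.01753561  0.61932893  0.78493578  0.90356116]
 [ 0.          0.          0.          1.        ]] 477.0909808939285 -0.08958950084339486
{'time': 0.1, 'joints': array([ 1.15997740e+00,  3.42663595e-01,  1.52489653e+00, -1.48422899e-05,
        1.27542066e+00, -1.46005388e-01]), 'joint_velocities': array([ 0.00163907, -0.00245352, -0.00365177, -0.00161498,  0.00088858,
        0.00169197]), 'joint_torque': array([ 1.32273712e-03, -4.34452093e+01, -2.46487981e+01, -9.34382206e-05,
        4.69699415e-03, -3.20260511e-07]), 'ee_pos': array([0.13725116, 0.50637638, 0.2306987 ]), 'eef_rot': array([[-9.65142403e-01,  2.61724759e-01, -5.41345248e-04],
       [ 2.61725252e-01,  9.65141574e-01, -1.27829856e-03],
       [ 1.87912421e-04, -1.37542387e-03, -9.99999036e-01]]), 'wrist_force': array([ 0.22244818,  1.25544292, -1.18904121]), 'ft_torque': array([-0.02012324, -0.01456142,  0.05607738]), 'grasp_force': 0.0, 'finger_gap': 0.08510206491085846}
```

View pics/a.png

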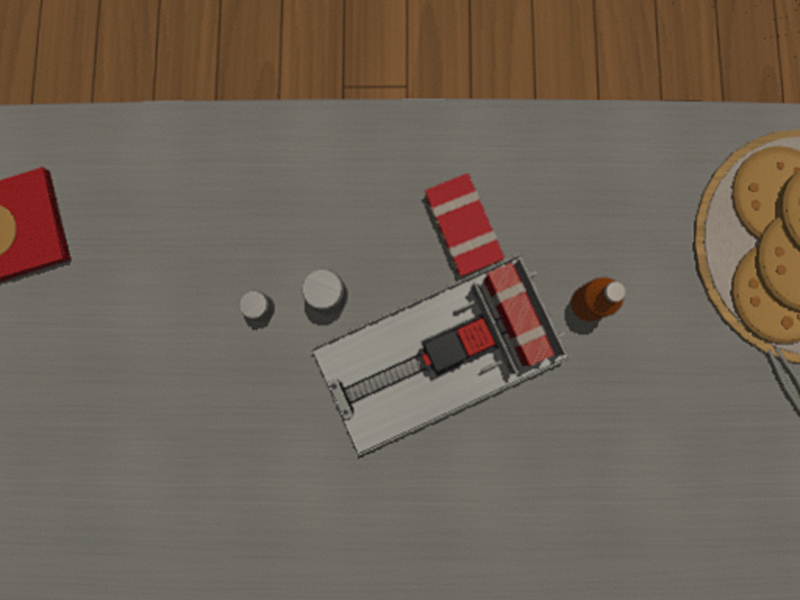

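View pics/b.png

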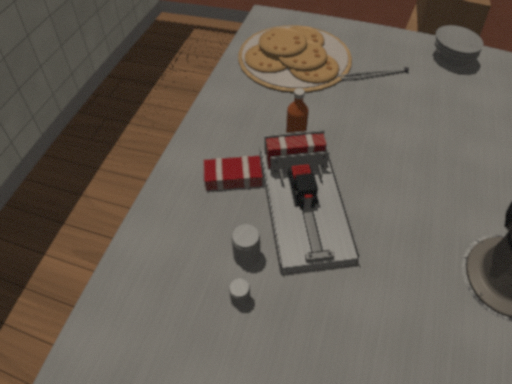

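Top view (800-wide): the red pad is at (477,338), next to the upright plate and with the dark housing to its left. Things it could be taken for: the red tab behind the housing (427,360), the bundles (520,312) and (465,225), and the red box (25,225). The shakers are at (323,290), larger, and (255,306), smaller. I choose the pad between plate and housing.

```bash
python3 - <<'E'
from h import *
c=load('top'); s=512/800
# rim corners (lips 49mm): rearR, rearL, frontplate...
for u,v,z in [(315,352,.049),(360,455,.049),(477,338,.072),(470,350,.072),(427,360,.09),(323,290,.095),(600,300,.08)]:
    print((u,v),atz(c,u*s,v*s,z).round(4))
A,B=[atz(c,u*s,v*s,.049) for u,v in[(315,352),(360,455)]]; print(np.linalg.norm(A-B), np.degrees(np.arctan2(*(B-A)[1::-1])))
im=c['img'][150:260,190:370]; cv2.imwrite('pics/c.png',cv2.resize(im,None,fx=4.4,fy=4.4,interpolation=cv2.INTER_CUBIC)[:,:,::-1])
E
```

```text
(315, 352) [0.5217 0.1344 0.049 ]
(360, 455) [0.3651 0.064  0.049 ]
(477, 338) [ 0.5421 -0.1136  0.072 ]
(470, 350) [ 0.524  -0.1028  0.072 ]
(427, 360) [ 0.5085 -0.0374  0.09  ]
(323, 290) [0.6126 0.1178 0.095 ]
(600, 300) [ 0.5989 -0.3006  0.08  ]
0.1717582499501793 -155.79391474332934
```

View pics/c.png

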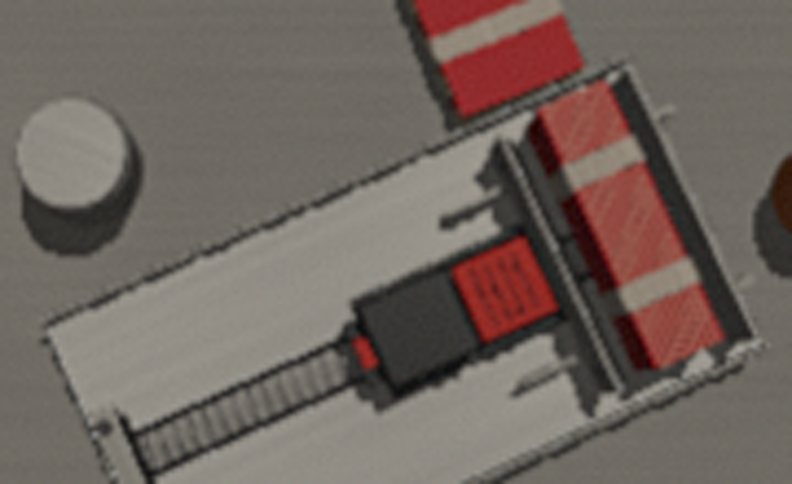

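The crop confirms it: the pad's corners are near (452,265), (525,237), (560,308) and (487,342), between the upright plate and the dark housing. The small red tab at (365,352) is the look-alike.

```bash
python3 - <<'E'
from h import *
c=load('top'); f=lambda u,v,z: atz(c,190+(u+.5)/4.4-.5,150+(v+.5)/4.4-.5,z)
P=[f(u,v,.072) for u,v in[(452,265),(525,237),(560,308),(487,342)]]
p=np.mean(P,0);print('pad',p.round(4),[np.linalg.norm(P[i]-P[i-1]).round(4) for i in range(4)])
d=lambda a,b:np.degrees(np.arctan2(*(b-a)[1::-1]))
print('lip',d(f(628,65,.049),f(45,330,.049)),'plate',d(f(620,385,.102),f(505,140,.102))+90,'len',np.linalg.norm(f(628,65,.049)-f(45,330,.049)))
th=np.radians(d(f(628,65,.049),f(45,330,.049)));e=np.array([np.cos(th),np.sin(th),0])
print('axis',e,'end',p+.15*e)
s=r.sense();R=s['eef_rot'];print('shift to above pad z=.16', R.T@(np.r_[p[:2],.16]-s['ee_pos']), 'yaw tool y', np.degrees(np.arctan2(R[1,1],R[0,1])))
E
```

```text
pad [ 0.5451 -0.1121  0.072 ] [np.float64(0.0453), np.float64(0.0423), np.float64(0.0425), np.float64(0.0434)]
lip 114.50952210773889 plate 114.52351723832996 len 0.3539100397012942
axis [-0.41484447  0.90989234  0.        ] end [0.48285479 0.02441568 0.072     ]
shift to above pad z=.16 [-0.55549016 -0.49005002  0.07126841] yaw tool y 74.82755740517582
```

{"method": "arm_command", "body": {
  "targets": [
    {"x": -0.03, "y": -0.026, "yaw": -7, "grip": -1},
    {"x": -0.06, "y": -0.052, "yaw": -14, "grip": -1},
    {"x": -0.09, "y": -0.078, "yaw": -21, "grip": -1},
    {"x": -0.12, "y": -0.104, "yaw": -28, "grip": -1},
    {"x": -0.15, "y": -0.13, "yaw": -35, "grip": -1}
  ]
}}

```text
invalid input
```

```bash
cat > g.py <<'E'
from h import *
import sys
t=np.array([float(a) for a in sys.argv[1:4]])
s=r.sense();R=s['eef_rot'];print('t',s['time'],'pos',s['ee_pos'].round(4),'shift',(R.T@(t-s['ee_pos'])).round(4),'yaw',round(np.degrees(np.arctan2(R[1,1],R[0,1])),2),'F',s['wrist_force'].round(1),s['finger_gap'])
E
python3 g.py .5451 -.1121 .2
```

```text
t 0.1 pos [0.1373 0.5064 0.2307] shift [-0.5555 -0.4901  0.0313] yaw 74.83 F [ 0.2  1.3 -1.2] 0.08510206491085846
```

{"method": "arm_command", "body": {
  "targets": [
    {"x": -0.03, "y": -0.026, "z": 0, "yaw": -7, "grip": -1},
    {"x": -0.06, "y": -0.052, "z": 0, "yaw": -14, "grip": -1},
    {"x": -0.09, "y": -0.078, "z": 0, "yaw": -21, "grip": -1},
    {"x": -0.12, "y": -0.104, "z": 0, "yaw": -28, "grip": -1},
    {"x": -0.15, "y": -0.13, "z": 0, "yaw": -35, "grip": -1}
  ],
  "newtons": 30
}}

```text
time: 0.52
ee_pos: [0.2403, 0.3532, 0.2311]
eef_rot: [[-0.957, -0.29, -0.0], [-0.29, 0.957, -0.0], [0.0, -0.0, -1.0]]
wrist_force: [0.2, 1.0, 1.1]
finger_gap: 0.0256
grasp_force: 0.0
```

```bash
python3 g.py .5451 -.1121 .2
```

```text
t 0.5167 pos [0.2403 0.3532 0.2311] shift [-0.1567 -0.5337  0.0312] yaw 106.86 F [0.2 1.  1.1] 0.02562553064498272
```

{"method": "arm_command", "body": {
  "targets": [
    {"x": -0.009, "y": -0.038, "z": 0, "yaw": -4.7, "grip": -1},
    {"x": -0.018, "y": -0.076, "z": 0, "yaw": -4.7, "grip": -1},
    {"x": -0.027, "y": -0.114, "z": 0, "yaw": -4.7, "grip": -1},
    {"x": -0.036, "y": -0.152, "z": 0, "yaw": -4.7, "grip": -1},
    {"x": -0.045, "y": -0.19, "z": 0, "yaw": -4.7, "grip": -1}
  ]
}}

```text
time: 0.93
ee_pos: [0.3374, 0.1838, 0.2313]
eef_rot: [[-0.932, -0.362, -0.0], [-0.362, 0.932, 0.0], [0.0, 0.0, -1.0]]
wrist_force: [1.6, 0.4, -0.5]
finger_gap: -0.0
grasp_force: 0.0
```

{"method": "arm_command", "body": {
  "targets": [
    {"x": -0.011, "y": -0.036, "z": 0, "yaw": 0, "grip": -1},
    {"x": -0.022, "y": -0.072, "z": 0, "yaw": 0, "grip": -1},
    {"x": -0.033, "y": -0.108, "z": 0, "yaw": 0, "grip": -1},
    {"x": -0.044, "y": -0.144, "z": 0, "yaw": 0, "grip": -1},
    {"x": -0.055, "y": -0.18, "z": 0, "yaw": 0, "grip": -1}
  ]
}}

```text
time: 1.35
ee_pos: [0.4542, 0.0359, 0.2312]
eef_rot: [[-0.932, -0.362, -0.0], [-0.362, 0.932, 0.0], [0.0, 0.0, -1.0]]
wrist_force: [0.8, 0.4, -0.0]
finger_gap: 0.0
grasp_force: 0.0
```

{"method": "arm_command", "body": {
  "targets": [
    {"x": -0.01, "y": -0.036, "z": 0, "yaw": 0, "grip": -1},
    {"x": -0.02, "y": -0.072, "z": 0, "yaw": 0, "grip": -1},
    {"x": -0.03, "y": -0.1, "z": 0, "yaw": 0, "grip": -1},
    {"x": -0.04, "y": -0.14, "z": 0, "yaw": 0, "grip": -1},
    {"x": -0.04, "y": -0.14, "z": 0, "yaw": 0, "grip": -1}
  ]
}}

```text
time: 1.77
ee_pos: [0.5444, -0.0837, 0.2301]
eef_rot: [[-0.934, -0.358, 0.001], [-0.358, 0.934, -0.002], [-0.0, -0.002, -1.0]]
wrist_force: [-1.0, 0.3, -0.5]
finger_gap: -0.0003
grasp_force: 0.0
```

```bash
python3 g.py .5451 -.1121 .16;python3 - <<'E'
from h import *
a=cam('wrist');save(a,'d.png');print(proj(a,[.5451,-.1121,.072]))
E
```

```text
t 1.7667 pos [ 0.5444 -0.0837  0.2301] shift [ 0.0095 -0.0266  0.0702] yaw 111.0 F [-1.   0.3 -0.5] -0.00025179957371663836
(np.float64(233.5245733479032), np.float64(172.11142026287143))
```

View pics/d.png

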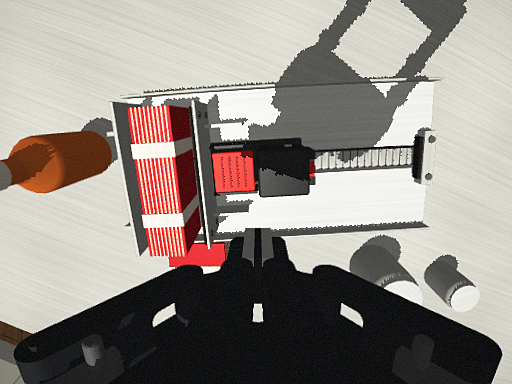

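The pad shows at (234,172), matching the prediction (233.5,172), so the position is good. The larger shaker is at (400,290) and the bottle is on the left at (60,160). I'll turn so the fingers' narrow 22 mm side lies along the file.

```bash
python3 - <<'E'
from h import *
s=r.sense();print(s['joints'].round(3), load('wrist')['pose'][:3,3]-s['ee_pos'])
E
python3 g.py .5451 -.1121 .16
```

```text
[-0.288  0.387  1.46  -0.     1.296 -2.225] [-0.05983713 -0.02699909  0.14154496]
t 1.8167 pos [ 0.5426 -0.0811  0.23  ] shift [ 0.0087 -0.0299  0.07  ] yaw 111.02 F [ 0.2  0.  -0.3] 0.00012689819820510109
```

{"method": "arm_command", "body": {
  "targets": [
    {"x": 0.009, "y": -0.03, "z": 0, "yaw": 7, "grip": -1},
    {"x": 0.009, "y": -0.03, "z": 0, "yaw": 14, "grip": -1},
    {"x": 0.009, "y": -0.03, "z": 0, "yaw": 21, "grip": -1},
    {"x": 0.009, "y": -0.03, "z": 0, "yaw": 28, "grip": -1},
    {"x": 0.009, "y": -0.03, "z": 0, "yaw": 35, "grip": -1}
  ]
}}

```text
time: 2.23
ee_pos: [0.5433, -0.1087, 0.231]
eef_rot: [[-0.97, 0.244, -0.001], [0.244, 0.97, 0.001], [0.001, 0.0, -1.0]]
wrist_force: [0.9, 0.6, 0.0]
finger_gap: 0.0
grasp_force: 0.0
```

{"method": "arm_command", "body": {
  "targets": [
    {"x": 0, "y": 0, "z": 0, "yaw": 7, "grip": -1},
    {"x": 0, "y": 0, "z": 0, "yaw": 14, "grip": -1},
    {"x": 0, "y": 0, "z": 0, "yaw": 21, "grip": -1},
    {"x": 0, "y": 0, "z": 0, "yaw": 28, "grip": -1},
    {"x": 0, "y": 0, "z": 0, "yaw": 35, "grip": -1}
  ]
}}

```text
time: 2.65
ee_pos: [0.5433, -0.1085, 0.2312]
eef_rot: [[-0.655, 0.756, -0.001], [0.756, 0.655, 0.001], [0.001, -0.0, -1.0]]
wrist_force: [-0.4, -0.2, 0.1]
finger_gap: 0.0001
grasp_force: 0.0
```

{"method": "arm_command", "body": {
  "targets": [
    {"x": 0, "y": 0, "z": 0.02, "yaw": 7, "grip": -1},
    {"x": 0, "y": 0, "z": 0.04, "yaw": 14, "grip": -1},
    {"x": 0, "y": 0, "z": 0.06, "yaw": 16.5, "grip": -1},
    {"x": 0, "y": 0, "z": 0.08, "yaw": 16.5, "grip": -1},
    {"x": 0, "y": 0, "z": 0.08, "yaw": 16.5, "grip": -1}
  ]
}}

```text
time: 3.07
ee_pos: [0.5412, -0.1078, 0.1476]
eef_rot: [[-0.419, 0.908, -0.008], [0.908, 0.419, 0.003], [0.006, -0.006, -1.0]]
wrist_force: [-0.7, 1.4, -1.2]
finger_gap: -0.0001
grasp_force: 0.0
```

```bash
python3 g.py .5451 -.1121 .08;python3 - <<'E'
from h import *
a=cam('wrist');save(a,'e.png');print(proj(a,[.5451,-.1121,.072]))
E
python3 g.py .5451 -.1121 .08
```

```text
t 3.0667 pos [ 0.5412 -0.1078  0.1476] shift [-0.0059  0.0022  0.0675] yaw 24.77 F [-0.7  1.4 -1.2] -0.00013372761540982105
(np.float64(259.95191809235837), np.float64(209.55723206732756))
t 3.1167 pos [ 0.5423 -0.1083  0.1497] shift [-0.0049  0.0012  0.0696] yaw 24.78 F [-0.5  0.5  0. ] 8.657954710038042e-05
```

View pics/e.png

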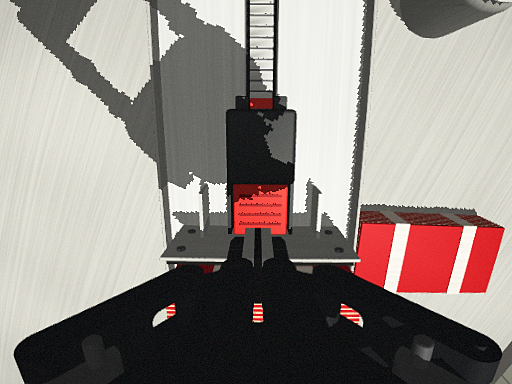

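The pad spans rows 184–236 and is centred near column 260, as predicted; the fingers come down between plate and housing. I'm descending now.

{"method": "arm_command", "body": {
  "targets": [
    {"x": -0.003, "y": 0.001, "z": 0.02, "yaw": 0, "grip": -1},
    {"x": -0.003, "y": 0.001, "z": 0.04, "yaw": 0, "grip": -1},
    {"x": -0.003, "y": 0.001, "z": 0.06, "yaw": 0, "grip": -1},
    {"x": -0.003, "y": 0.001, "z": 0.07, "yaw": 0, "grip": -1},
    {"x": -0.003, "y": 0.001, "z": 0.07, "yaw": 0, "grip": -1}
  ]
}}

```text
time: 3.53
ee_pos: [0.5454, -0.1113, 0.0804]
eef_rot: [[-0.419, 0.908, -0.003], [0.908, 0.419, 0.001], [0.002, -0.002, -1.0]]
wrist_force: [-1.1, 0.9, 0.6]
finger_gap: -0.0003
grasp_force: 0.0
```

```bash
python3 g.py .5451 -.1121 .064
```

```text
t 3.5333 pos [ 0.5454 -0.1113  0.0804] shift [-0.0007 -0.0005  0.0164] yaw 24.75 F [-1.1  0.9  0.6] -0.0002544491113042888
```

{"method": "arm_command", "body": {
  "targets": [
    {"x": 0, "y": 0, "z": 0.005, "yaw": 0, "grip": -1},
    {"x": 0, "y": 0, "z": 0.009, "yaw": 0, "grip": -1},
    {"x": 0, "y": 0, "z": 0.013, "yaw": 0, "grip": -1},
    {"x": 0, "y": 0, "z": 0.016, "yaw": 0, "grip": -1},
    {"x": 0, "y": 0, "z": 0.016, "yaw": 0, "grip": -1}
  ]
}}

```text
time: 3.95
ee_pos: [0.5471, -0.1121, 0.0662]
eef_rot: [[-0.418, 0.908, 0.002], [0.908, 0.418, -0.001], [-0.002, 0.002, -1.0]]
wrist_force: [-0.3, 0.8, 6.4]
finger_gap: 0.0001
grasp_force: 3.5
```

```bash
python3 g.py .5451 -.1121 .064
```

```text
t 3.95 pos [ 0.5471 -0.1121  0.0662] shift [ 0.0008 -0.0019  0.0022] yaw 24.73 F [-0.3  0.8  6.4] 9.789669910826919e-05
```

{"method": "arm_command", "body": {
  "targets": [
    {"x": 0, "y": 0, "z": 0.0015, "yaw": 0, "grip": -1},
    {"x": 0, "y": 0, "z": 0.003, "yaw": 0, "grip": -1},
    {"x": 0, "y": 0, "z": 0.003, "yaw": 0, "grip": -1},
    {"x": 0, "y": 0, "z": 0.003, "yaw": 0, "grip": -1},
    {"x": 0, "y": 0, "z": 0.003, "yaw": 0, "grip": -1}
  ]
}}

```text
time: 4.37
ee_pos: [0.5472, -0.1122, 0.064]
eef_rot: [[-0.418, 0.908, 0.003], [0.908, 0.418, -0.001], [-0.002, 0.002, -1.0]]
wrist_force: [-1.2, 0.3, 8.6]
finger_gap: -0.0
grasp_force: 4.3
```

{"method": "arm_command", "body": {
  "targets": [
    {"x": 0, "y": 0, "z": 0.001, "yaw": 0, "grip": -1},
    {"x": 0.006, "y": 0, "z": 0.001, "yaw": 0, "grip": -1},
    {"x": 0.012, "y": 0, "z": 0.001, "yaw": 0, "grip": -1},
    {"x": 0.018, "y": 0, "z": 0.001, "yaw": 0, "grip": -1},
    {"x": 0.026, "y": 0, "z": 0.001, "yaw": 0, "grip": -1}
  ]
}}

```text
time: 4.78
ee_pos: [0.5371, -0.0898, 0.064]
eef_rot: [[-0.418, 0.908, 0.005], [0.908, 0.418, -0.003], [-0.005, 0.004, -1.0]]
wrist_force: [-2.5, -3.5, 13.8]
finger_gap: 0.0
grasp_force: 7.1
```

{"method": "arm_command", "body": {
  "targets": [
    {"x": 0.007, "y": 0, "z": 0, "yaw": 0, "grip": -1},
    {"x": 0.014, "y": 0, "z": 0, "yaw": 0, "grip": -1},
    {"x": 0.021, "y": 0, "z": 0, "yaw": 0, "grip": -1},
    {"x": 0.028, "y": 0, "z": 0, "yaw": 0, "grip": -1},
    {"x": 0.035, "y": 0, "z": 0, "yaw": 0, "grip": -1}
  ]
}}

```text
time: 5.2
ee_pos: [0.5225, -0.0575, 0.064]
eef_rot: [[-0.418, 0.908, 0.006], [0.908, 0.418, -0.003], [-0.005, 0.004, -1.0]]
wrist_force: [-2.3, -4.2, 14.4]
finger_gap: 0.0001
grasp_force: 7.4
```

```bash
python3 g.py .4829 .0244 .064
```

```text
t 5.2 pos [ 0.5225 -0.0575  0.064 ] shift [ 0.091  -0.0017 -0.0005] yaw 24.74 F [-2.3 -4.2 14.4] 0.00010024790562571257
```

{"method": "arm_command", "body": {
  "targets": [
    {"x": 0.009, "y": 0, "z": 0, "yaw": 0, "grip": -1},
    {"x": 0.018, "y": 0, "z": 0, "yaw": 0, "grip": -1},
    {"x": 0.027, "y": 0, "z": 0, "yaw": 0, "grip": -1},
    {"x": 0.036, "y": 0, "z": 0, "yaw": 0, "grip": -1},
    {"x": 0.045, "y": 0, "z": 0, "yaw": 0, "grip": -1}
  ]
}}

```text
time: 5.62
ee_pos: [0.5038, -0.0164, 0.0639]
eef_rot: [[-0.418, 0.908, 0.006], [0.908, 0.418, -0.002], [-0.004, 0.004, -1.0]]
wrist_force: [-2.4, -3.5, 15.8]
finger_gap: 0.0001
grasp_force: 7.9
```

{"method": "arm_command", "body": {
  "targets": [
    {"x": 0.008, "y": 0, "z": 0, "yaw": 0, "grip": -1},
    {"x": 0.016, "y": 0, "z": 0, "yaw": 0, "grip": -1},
    {"x": 0.024, "y": 0, "z": 0, "yaw": 0, "grip": -1},
    {"x": 0.032, "y": 0, "z": 0, "yaw": 0, "grip": -1},
    {"x": 0.04, "y": 0, "z": 0, "yaw": 0, "grip": -1}
  ]
}}

```text
time: 6.03
ee_pos: [0.489, 0.0189, 0.064]
eef_rot: [[-0.419, 0.908, 0.01], [0.908, 0.419, -0.004], [-0.008, 0.007, -1.0]]
wrist_force: [18.3, -54.4, -0.0]
finger_gap: -0.0005
grasp_force: 33.3
```

```bash
python3 g.py .4829 .0244 .064
```

```text
t 6.0333 pos [0.489  0.0189 0.064 ] shift [ 0.0075 -0.0033 -0.0001] yaw 24.8 F [ 18.3 -54.4  -0. ] -0.0004748104158834375
```

```bash
python3 - <<'E'
from h import *
a=cam('top');b=cam('side')
A=cv2.resize(a['img'][150:300,190:390],(800,600),interpolation=cv2.INTER_CUBIC)
B=cv2.resize(b['img'][120:280,230:390],(600,600),interpolation=cv2.INTER_CUBIC)
cv2.imwrite('pics/f.png',cv2.resize(np.hstack([A,B]),(800,343))[:,:,::-1])
E
python3 g.py .4829 .0244 .064
```

```text
t 6.1333 pos [0.4891 0.0186 0.0639] shift [ 0.0079 -0.0032 -0.0001] yaw 24.82 F [  3.9 -12.4   9. ] 0.0003218615839249822
```

View pics/f.png

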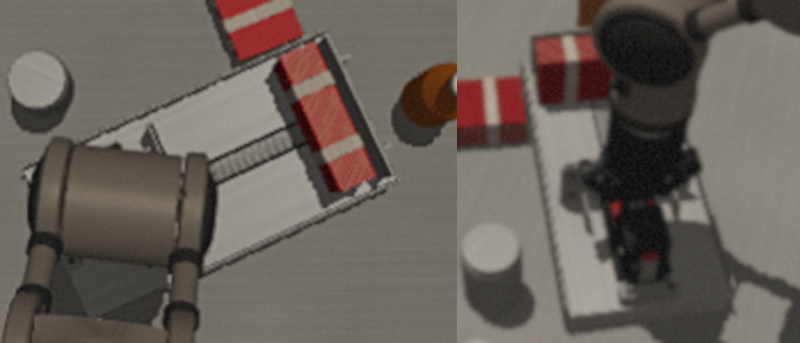

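```bash
python3 - <<'E'
from h import *
c=load('top')
q=atz(c,255.3,204.7,.102);p=atz(c,304.4,181.5,.102);print(p,q,np.linalg.norm(p-q))
# rear stop ref: file origin from lips: rear corner mid
g=lambda u,v,z: atz(c,190+(u+.5)/4.4-.5,150+(v+.5)/4.4-.5,z)
e=np.array([-.4148,.9099,0]);rear=g(45,330,.049);pad=np.array([.5451,-.1121,0]);print('file y of initial pad', .18-(rear-pad)@e)
A=cv2.resize(c['img'][175:245,225:305],(800,700),interpolation=cv2.INTER_CUBIC)[:600];cv2.imwrite('pics/g.png',A[:,:,::-1])
E
```

```text
[ 0.62123056 -0.10973383  0.102     ] [0.56735093 0.00412453 0.102     ] 0.12596325009581225
file y of initial pad -0.05721207460502023
```

View pics/g.png

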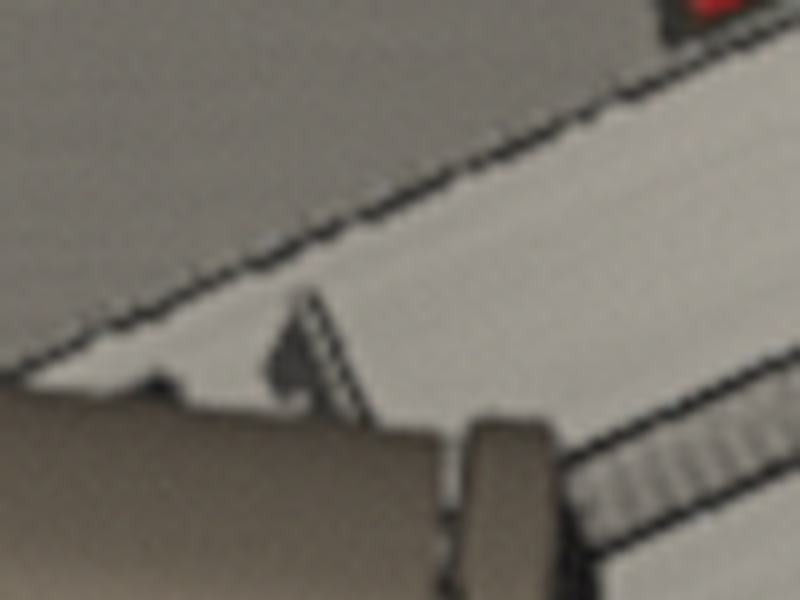

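The plate corner at (305,290) has moved about 126 mm, and the distance from housing to stop was about 126 mm at the start, so the follower looks to be at the stop. I'll confirm with a small extra push, pad still held down.

{"method": "arm_command", "body": {
  "targets": [
    {"x": 0.001, "y": 0, "z": 0, "yaw": 0, "grip": -1},
    {"x": 0.002, "y": 0, "z": 0, "yaw": 0, "grip": -1},
    {"x": 0.003, "y": 0, "z": 0, "yaw": 0, "grip": -1},
    {"x": 0.003, "y": 0, "z": 0, "yaw": 0, "grip": -1},
    {"x": 0.003, "y": 0, "z": 0, "yaw": 0, "grip": -1}
  ]
}}

```text
time: 6.55
ee_pos: [0.4891, 0.0186, 0.064]
eef_rot: [[-0.419, 0.908, 0.012], [0.908, 0.419, -0.007], [-0.012, 0.008, -1.0]]
wrist_force: [6.7, -24.7, 7.3]
finger_gap: -0.0003
grasp_force: 18.3
```

```bash
python3 g.py .4829 .0244 .064
```

```text
t 6.55 pos [0.4891 0.0186 0.064 ] shift [ 0.0079 -0.0032 -0.0001] yaw 24.77 F [  6.7 -24.7   7.3] -0.00026559603332635675
```

It didn't move at 25 N, so this is the hard stop. I'll lift straight up, ease off the wall, then climb away.

{"method": "arm_command", "body": {
  "targets": [
    {"x": 0, "y": 0, "z": -0.004, "yaw": 0, "grip": -1},
    {"x": 0, "y": 0, "z": -0.009, "yaw": 0, "grip": -1},
    {"x": 0, "y": 0, "z": -0.014, "yaw": 0, "grip": -1},
    {"x": -0.006, "y": 0, "z": -0.018, "yaw": 0, "grip": -1},
    {"x": -0.013, "y": 0, "z": -0.02, "yaw": 0, "grip": -1}
  ]
}}

```text
time: 6.97
ee_pos: [0.4898, 0.0111, 0.0819]
eef_rot: [[-0.418, 0.908, 0.001], [0.908, 0.418, 0.0], [-0.0, 0.001, -1.0]]
wrist_force: [0.6, -0.8, -0.7]
finger_gap: -0.0001
grasp_force: 0.0
```

{"method": "arm_command", "body": {
  "targets": [
    {"x": 0, "y": 0, "z": -0.01, "yaw": 0, "grip": -1},
    {"x": 0, "y": 0, "z": -0.04, "yaw": 0, "grip": -1},
    {"x": 0, "y": 0, "z": -0.07, "yaw": 0, "grip": -1},
    {"x": 0, "y": 0, "z": -0.1, "yaw": 0, "grip": -1},
    {"x": 0, "y": 0, "z": -0.13, "yaw": 0, "grip": -1}
  ]
}}

```text
time: 7.38
ee_pos: [0.4889, 0.0118, 0.2129]
eef_rot: [[-0.418, 0.908, -0.0], [0.908, 0.418, 0.0], [0.0, 0.0, -1.0]]
wrist_force: [0.9, -0.1, 0.2]
finger_gap: -0.0001
grasp_force: 0.0
```

{"method": "arm_command", "body": {
  "targets": [
    {"x": 0, "y": 0, "z": -0.01, "yaw": 0, "grip": -1},
    {"x": -0.02, "y": 0, "z": -0.02, "yaw": 0, "grip": -1},
    {"x": -0.04, "y": 0, "z": -0.03, "yaw": 0, "grip": -1},
    {"x": -0.04, "y": 0, "z": -0.03, "yaw": 0, "grip": -1},
    {"x": -0.04, "y": 0, "z": -0.03, "yaw": 0, "grip": -1}
  ]
}}

```text
time: 7.8
ee_pos: [0.5062, -0.0251, 0.2417]
eef_rot: [[-0.417, 0.909, 0.001], [0.909, 0.417, 0.0], [-0.0, 0.001, -1.0]]
wrist_force: [-1.0, 0.6, -0.8]
finger_gap: 0.0001
grasp_force: 0.0
```

```bash
python3 g.py .4829 .0244 .064; python3 - <<'E'
from h import *
a=cam('wrist');b=cam('side')
B=cv2.resize(b['img'][120:280,230:390],(384,384),interpolation=cv2.INTER_CUBIC)
cv2.imwrite('pics/i.png',cv2.resize(np.hstack([a['img'],B]),(800,343))[:,:,::-1])
for z in(.072,.064):print(proj(a,[.4928,.0025,z]))
E
```

```text
t 7.8 pos [ 0.5062 -0.0251  0.2417] shift [ 0.0547 -0.0007  0.1777] yaw 24.65 F [-1.   0.6 -0.8] 8.108566851590203e-05
(np.float64(256.43326311459725), np.float64(150.7064315182273))
(np.float64(256.4472270539091), np.float64(149.9067316475259))
```

View pics/i.png

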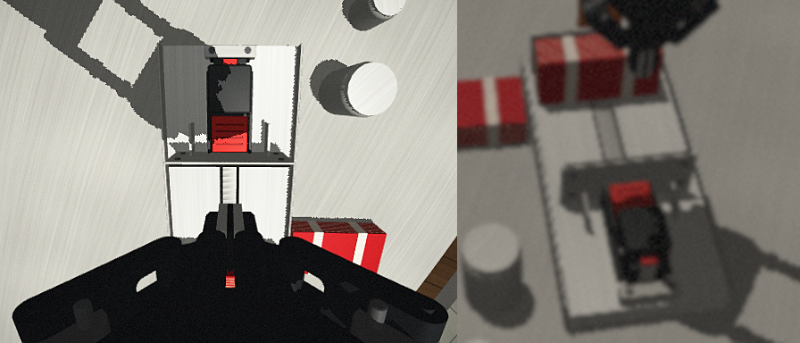

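The wrist view shows the housing and its red tab up against the rear stop at (230,57). The pad at (230,133) is free, and the bundles and shaker stand where they were. I'm handing in.

```bash
python3 -c "
from bench import r
print(r.sign_off())"
```

```text
the job is handed in; nothing more can be done
None
```

I held the release pad down, pushed the follower about 126 mm back until it stopped hard at the rear end of the file, let the pad go, and handed the job in at about 8 s. The last pictures show the follower at the stop and the bundles and shaker undisturbed; the sign-off returned no verdict.

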